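# Sweep the sewing things into the bench bay

### The job

Clear the bench after hand-sewing: with the fingers, sweep the two standing thread spools and the cake of beeswax along the bench top, through the open side of the three-sided wooden bay, until all three are wholly inside it. Only push them: nothing is picked up or lifted off the bench, the spools stay standing, and the dye bottle, the awl and the leather heel lift are left where they are.

Things in the scene. Friction and masses are not known exactly. Their poses are not given: they have to be found in the camera images.
- bay: Fixed three-sided bay of brown wood strips 14 mm thick, 30 mm high; floor is the bench top, no sill. Inside 240 mm (its x) by 130 mm (its y). Origin: centre of the inside, on the bench. Side walls at its x = -120, +120 mm, back wall at y = +65, open side (mouth) at y = -65. At yaw 0 its axes are the world's; yaw up to 0.2 rad either way, so the mouth faces roughly -y, to the things to sweep.
- spool_tall: Larger of the two thread spools to be swept, standing upright on the bench to the right of the bay: cylinder 40 mm across, 55 mm high, about 60 g. Origin at the centre of its underside, z up along its axis.
- spool_short: Smaller thread spool to be swept, standing upright: cylinder 34 mm across, 45 mm high, about 60 g. Origin at the centre of its underside, z up along its axis.
- wax: Cake of beeswax to be swept, a flat block 44 mm (its x) by 55 mm (its y) by 20 mm high lying on the bench, any yaw. Origin at the centre of its underside.
- bottle: Bystander: brown dye bottle, 46 mm across, 85 mm high, standing loose behind the work (farther from the robot). Origin at the centre of its underside.
- awl: Bystander: awl with a wooden handle, 26 x 143 x 27 mm, lying loose with its length (its y) roughly along the front edge of the bench. Origin at the centre of its underside.
- heel_lift: Bystander: D-shaped flat piece of brown leather, 62 x 69 mm, 6 mm thick, lying loose to the right of the things to be swept. Origin at the centre of its underside.

How it is judged:
At the end, for the whole second after the job is handed in: Both spools (upright within 0.15 rad, on the bench) and the wax (lying on the bench) are at rest inside the bay's three walls, the spools' centres at least 10 mm and the wax's centre at least 15 mm inside the line of its mouth (y of spool_tall in the frame of bay between -0.055 and 0.06 m and x of spool_tall in the frame of bay between -0.11 and 0.11 m and y of spool_short in the frame of bay between -0.055 and 0.06 m and x of spool_short in the frame of bay between -0.11 and 0.11 m and y of wax in the frame of bay between -0.05 and 0.06 m and x of wax in the frame of bay between -0.11 and 0.11 m and angle between each of spool_tall, spool_short's own z axis and vertical below 0.15 rad and height (world z) of each of spool_tall, spool_short below 0.005 m and height (world z) of wax below 0.01 m and linear speed of each of spool_tall, spool_short, wax below 0.02 m/s); the robot touches nothing.
It fails at once if a spool or the wax was lifted or carried (more than 12 mm off the bench) (height (world z) of any of spool_tall, spool_short, wax above 0.012 m).
It fails at once if a spool was knocked over (angle between any of spool_tall, spool_short's own z axis and vertical above 0.7 rad).
It fails at once if the dye bottle, the awl or the leather heel lift was moved (more than 20 mm) or knocked over (distance of any of bottle, awl, heel_lift from where it was at the start of the episode above 0.02 m or angle between bottle's own z axis and vertical above 0.5 rad).
It also fails if it takes over 72 s, if anything falls off the work surface, if the arm or the gripper's body presses on something with over 40 N, if the wrist force passes 120 N, or if a joint passes its speed limit or range.

### The arm

A 6-joint arm with a two-finger parallel gripper is mounted at the origin on a cart in front of the work surface, level with it; the furniture and walls round the work are solid. World frame = base frame: x ahead of the robot, y to its left, z up, the work surface at z = 0. Lengths are in m, angles in rad, forces in N, time in s.
With the tool pointing down it reaches from about 0.425 to 0.95 m from the base axis. Payload 3.5 kg.
Tool frame: the origin (TCP) lies between the finger pads; the fingertips stand 22 mm ahead of it and the grasp point (between the pads) lies 3 mm ahead of it (ctrl.nose_length is the z of the fingertips in the tool frame, in m); z points along the fingers, y is the line along which they close (so a half turn about z gives the same grasp; the last joint's range is limited). The gripper opens to 85 mm and grips with 20 to 120 N. Pads are 22 mm wide; open, the fingers measure 114 mm over their backs; the gripper's body (76 mm by 85 mm) begins 54 mm behind the grasp point. The pads swing forward as they close: fully open they stand 13 mm farther back than shut.
Start: joints at [-1.405, 0.286, 1.577, -0, 1.279, -0.15], TCP at [0.21, -0.642, 0.253] pointing down, gripper open.
Joint ranges: [-2.77, 2.77], [-0.9, 2.22], [0.21, 2.48], [-1.53, 4.67], [0.24, 2.81], [-2.84, 2.84]. Speed limits (rad/s): [2.79, 2.79, 3.14, 3.14, 3.14, 3.14].

### API

Orientations are given as a unit quaternion [x, y, z, w].
In Python, from plant import ctrl gives the robot as it stands. The module is installed in compiled form; this text tells all that it offers.
- The arm moves only by the tool send_rows, never from a script. Its argument "rows" is text: rows parted by semicolons, each of 7 numbers parted by spaces: the turn, a rotation vector about the tool's x, y, z in shares of 90 degrees (1.0 is 90 degrees), then the shift along the tool's x, y, z in a scale on which 1.0 is 750 mm, then the opening, from -1 (shut) to 1 (fully open). A call has 1 to 8 rows; each row is the pose to reach, as a shift and turn from the pose commanded when the call began, along the tool's axes at that moment; what a row does not reach only later rows make up. A row lasts 1/8 s, in which the tool goes at most 62.5 mm and 10.7 degrees, less where a joint would pass 70% of its speed; a pose out of reach is approached as far as the arm can. No shift or turn number may pass 1 either way. A call with a gripper value outside its range is refused whole. The fingers move at their own pace and stop on an object; "grip_force" is the grip in N (left out, the last holds). Time passes only in rows, so rows that repeat a pose let the fingers close. It gives the time, the measured TCP pose, the force, the opening and the grip force at its end, in the units of the state.
- ctrl.get_state(): the state, without advancing time (a new reading comes with each control period).
- ctrl.read_camera(name): name is "side" or "top" or "wrist"; returns a dict with "color" (384x512x3 uint8, red, green, blue), "fx", "fy", "cx", "cy" (pixels), "D" ([k1, k2, p1, p2, k3] as OpenCV has them; the pictures are not rectified), "extrinsics" (4x4, takes a point from world to camera coordinates). Camera axes: x right, y down, z forward; pixel columns grow to the right and rows downward; lengths in m; the calibration is good to about 2 mm. A picture is of the moment at which its call begins. There is no depth.
- ctrl.sign_off(): hands the job in; it is judged then, once.
Trained networks look in a picture, given as the dict that the camera call returned (one of the last four; its "shot" number tells which), for a name from the list of things; names that differ only in an ending like _2 or _b are one class to them, and where a whole thing is asked for, a point or a joint stands for the part that bears it (a point fixed in the world has none). Each returns a list of dicts, best first, with "p" (0 to 1); they miss things now and then, are a little off and sometimes report something else, mostly with a low value. They report only what shows in the picture. A call takes as long as a camera call.
- ctrl.look_for(picture, target): "position" ([x, y, z] in m, in the coordinates of the camera as it stood for that picture, good to about 4 mm: the middle of the surface that is visible of it).
The state is a dict: "time": time; "qpos": joint angles; "dq": joint speeds; "joint_efforts": joint torques, N m; "eef_pos": TCP position; "tcp_rot": TCP orientation; "contact_force": force on the tool from outside, world axes, zero at the start; "wrist_torque": the same for the moment, N m; "opening": opening from 0.0 (shut) to 1.0 (fully open); "finger_force": force on a finger pad.
Only numpy, scipy, OpenCV 4.12 (cv2) and the standard library are available. Lean on these libraries where they do the work, as an engineer would, in place of code of your own. Each camera call takes 0.05 s, during which the arm holds its last target. There are 200 camera calls.

## Working session

There is one attempt and no reset: what is moved stays moved. The work goes in short steps, Python scripts to look and compute and a tool call to move; the robot and the scene stay as the last step left them, time stands still between calls to the robot, and variables do not carry over. Pictures are saved under pics/ and viewed, at most 10 in all, crops included, and the job is handed in when it is done.

Besides the shell and the picture viewer there is one more tool, called after "Emit:" as name(argument=value, ...) on one line, values as JSON. send_rows: Moves the arm, as the interface text tells. Its arguments: {"type":"object","properties":{"rows":{"type":"string"},"grip_force":{"type":"number"}},"required":["rows"]}

```bash
mkdir -p pics
cat > h.py <<'E'
import numpy as np, cv2
from plant import ctrl
def K(p): return np.array([[p['fx'],0,p['cx']],[0,p['fy'],p['cy']],[0,0,1.]])
def save(p,n): cv2.imwrite('pics/'+n,cv2.cvtColor(p['color'],cv2.COLOR_RGB2BGR))
def look(p,t,k=2):
    Ti=np.linalg.inv(p['extrinsics'])
    return [(round(d['p'],2),np.round((Ti@np.r_[d['position'],1])[:3],3).tolist()) for d in ctrl.look_for(p,t)[:k]]
def plane(p,uv,z=0.):
    n=cv2.undistortPoints(np.float64(uv).reshape(-1,1,2),K(p),np.array(p['D'])).reshape(-1,2)
    Ti=np.linalg.inv(p['extrinsics']); o=Ti[:3,3]; d=np.c_[n,np.ones(len(n))]@Ti[:3,:3].T
    return o+d*((z-o[2])/d[:,2])[:,None]
def proj(p,X):
    R,t=p['extrinsics'][:3,:3],p['extrinsics'][:3,3]
    return cv2.projectPoints(np.float64(X).reshape(-1,1,3),cv2.Rodrigues(R)[0],t,K(p),np.array(p['D']))[0].reshape(-1,2)
E
python3 - <<'E'
from h import *
P={n:ctrl.read_camera(n) for n in('top','side')}
for n,p in P.items():
    save(p,n+'0.png'); print(n,np.linalg.inv(p['extrinsics']).round(3)[:3].tolist())
    for t in('bay','spool_tall','spool_short','wax','bottle','awl','heel_lift'): print(t,look(p,t))
s=ctrl.get_state();print(s['eef_pos'],s['tcp_rot'],s['time'],s['opening'],ctrl.nose_length)
E
```

```text
top [[0.009, -0.998, 0.062, 0.501], [-1.0, -0.009, 0.002, -0.105], [-0.002, -0.062, -0.998, 0.888]]
bay [(0.95, [0.544, 0.173, 0.03])]
spool_tall [(0.53, [0.579, -0.053, 0.052])]
spool_short [(0.64, [0.574, -0.197, 0.047])]
wax [(0.56, [0.476, -0.193, 0.02])]
bottle []
awl [(0.79, [0.38, -0.236, 0.021])]
heel_lift [(0.38, [0.575, -0.2, 0.045])]
side [[1.0, 0.017, 0.004, 0.555], [0.003, -0.392, 0.92, -0.988], [0.018, -0.92, -0.392, 0.428]]
bay [(0.7, [0.543, 0.172, 0.019])]
spool_tall [(0.55, [0.577, -0.07, 0.034])]
spool_short [(0.71, [0.576, -0.208, 0.025]), (0.41, [0.545, 0.174, 0.019])]
wax [(0.81, [0.477, -0.204, 0.018])]
bottle []
awl [(0.52, [0.38, -0.251, 0.019])]
heel_lift [(0.87, [0.487, -0.397, 0.015])]
[ 0.2096582 -0.6416142  0.2533748] [ 9.87558819e-01  1.57250045e-01 -1.60202717e-05  4.87504028e-05] 0.8 0.9995932837775195 0.022
```

```bash
ls pics
```

```text
side0.png
top0.png
```

View pics/top0.png

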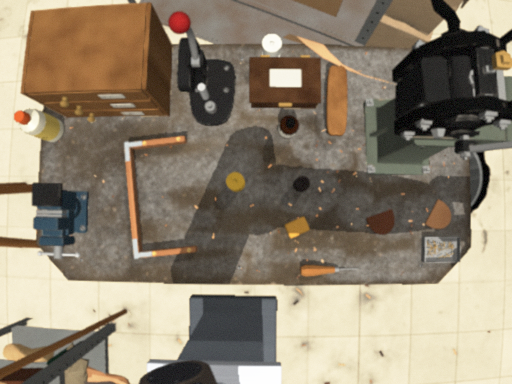

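View pics/side0.png

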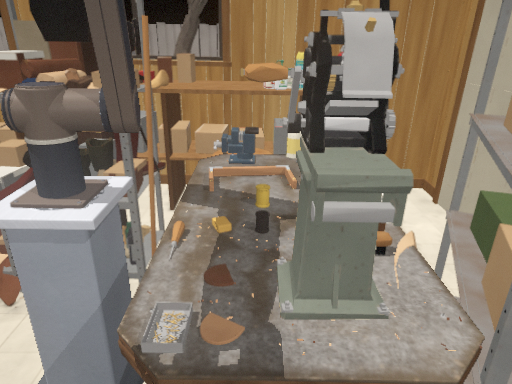

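Top: bay left at (130–195, 135–255) with its mouth to the right, yellow tall spool (235,181), black short spool (302,184), wax (297,228), heel lift (380,221), awl (320,270), bottle (289,124). I'll refine on one enlarged crop, with model outlines overlaid.

```bash
cat >> h.py <<'E'
def box(c,yaw,hx,hy):
    a=np.array([[-hx,-hy],[hx,-hy],[hx,hy],[-hx,hy]]);R=np.array([[np.cos(yaw),-np.sin(yaw)],[np.sin(yaw),np.cos(yaw)]])
    return a@R.T+c
def draw(im,p,xy,z,col,s,o,closed=True):
    uv=(proj(p,np.c_[xy,np.full(len(xy),z)])-o+.5)*s
    cv2.polylines(im,[np.int32(uv)],closed,col,1)
def circ(c,r): t=np.linspace(0,6.28,30);return np.c_[c[0]+r*np.cos(t),c[1]+r*np.sin(t)]
E
python3 - <<'E'
from h import *
p=ctrl.read_camera('top'); im=p['color']
print(plane(p,[[185,139],[131,144],[137,254],[195,250]],.03).round(3).tolist())
g=cv2.cvtColor(im,cv2.COLOR_RGB2HSV)
def comp(lo,hi,roi,z,n):
    x0,y0,x1,y1=roi;m=cv2.inRange(g[y0:y1,x0:x1],lo,hi);c=max(cv2.findContours(m,0,2)[0],key=cv2.contourArea)
    r=cv2.minAreaRect(plane(p,np.float64(c.reshape(-1,2))+[x0,y0],z)[:,:2].astype(np.float32)*1000);print(n,cv2.contourArea(c),r);return r
comp((15,120,80),(35,255,255),(220,165,250,195),.055,'tall')
comp((0,0,0),(180,255,45),(288,172,316,198),.045,'short')
comp((12,120,80),(35,255,255),(280,212,315,242),.02,'wax')
comp((3,110,20),(14,255,255),(364,205,398,238),.006,'heel')
comp((3,110,100),(18,255,255),(295,258,345,282),.02,'awl')
comp((5,110,90),(18,255,255),(120,130,200,262),.03,'bay')
print(plane(p,[[289,124]],.085).round(3))
s=4;o=np.array([120,110]);c=cv2.resize(im[110:255,120:320],None,fx=s,fy=s,interpolation=cv2.INTER_CUBIC)[:,:,::-1].copy()
bc=np.array([.545,.165])
draw(c,p,box(bc,0,.12,.065),.03,(255,255,0),s,o)
draw(c,p,circ((.579,-.053),.02),.055,(0,0,255),s,o);draw(c,p,circ((.574,-.197),.017),.045,(0,0,255),s,o)
cv2.imwrite('pics/crop.png',c)
E
```

```text
[[0.675, 0.066, 0.03], [0.663, 0.193, 0.03], [0.411, 0.172, 0.03], [0.423, 0.039, 0.03]]
tall 269.0 ((575.6712646484375, -51.2984504699707), (42.077117919921875, 38.77674865722656), 45.60635757446289)
short 166.5 ((573.3617553710938, -197.18740844726562), (29.78882598876953, 36.372108459472656), 45.23643493652344)
wax 343.0 ((476.786865234375, -189.75599670410156), (38.56849670410156, 52.911197662353516), 26.7719783782959)
heel 430.5 ((484.5819091796875, -389.55963134765625), (48.02982711791992, 69.25813293457031), 19.87271499633789)
awl 295.5 ((377.8753662109375, -237.34451293945312), (24.962200164794922, 77.67002868652344), 0.1086011752486229)
bay 489.0 ((531.6309204101562, 186.84649658203125), (225.5318603515625, 18.572673797607422), 6.2909040451049805)
[[ 0.698 -0.167  0.085]]
```

View pics/crop.png

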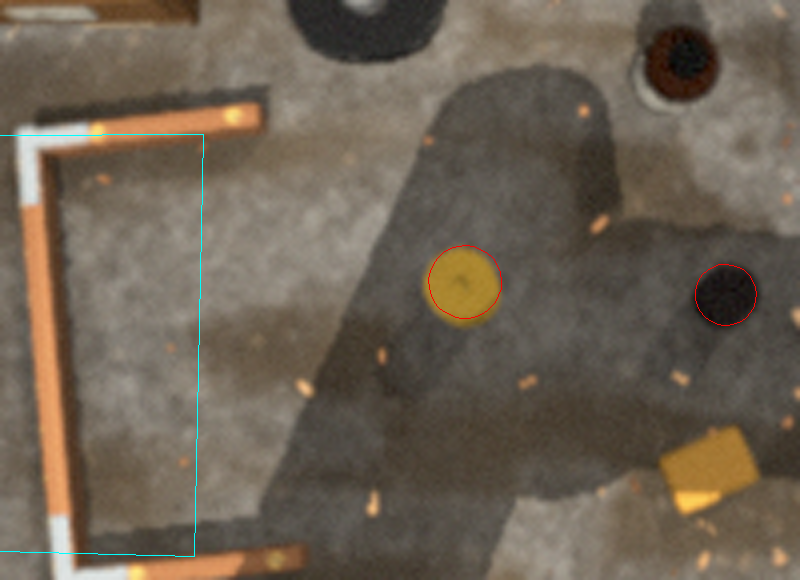

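Crop: the inner wall corners sit at about (42,152), (263,125), (75,570) and (303,545). That puts the bay centre near (0.543, 0.116) with yaw about +0.11. I'll set the gripper to a small gap so each thing nests against two fingers, then push in world +y. First move: go behind the tall spool.

The manual's scale: shifts go in shares of 750 mm and turns go in shares of 90 degrees. Converting my numbers, 513 mm / 750 = 0.684, -397 mm / 750 = -0.5293, -72 degrees / 90 = -0.8.

Emit:
send_rows(rows="0 0 -0.8 0.684 -0.5293 0 -0.45;0 0 -0.8 0.684 -0.5293 0 -0.45;0 0 -0.8 0.684 -0.5293 0 -0.45;0 0 -0.8 0.684 -0.5293 0 -0.45;0 0 -0.8 0.684 -0.5293 0 -0.45;0 0 -0.8 0.684 -0.5293 0 -0.45;0 0 -0.8 0.684 -0.5293 0 -0.45;0 0 -0.8 0.684 -0.5293 0 -0.45")

```text
time: 1.85
eef_pos: [0.4914, -0.2261, 0.2538]
tcp_rot: [0.706, 0.708, 0.0, 0.001]
contact_force: [0.6, -0.1, -1.7]
opening: 0.275
finger_force: 0.0
```

In the tool's units: 115 mm / 750 = 0.1533, 100 mm / 750 = 0.1333.

Emit:
send_rows(rows="0 0 0 0.08 0.0533 0.0667 -0.45;0 0 0 0.1533 0.1093 0.1333 -0.45;0 0 0 0.1533 0.1093 0.1333 -0.45;0 0 0 0.1533 0.1093 0.1333 -0.45")

```text
time: 2.35
eef_pos: [0.5715, -0.11, 0.1502]
tcp_rot: [0.705, 0.709, -0.001, -0.003]
contact_force: [-0.1, -0.0, -0.1]
opening: 0.275
finger_force: 0.0
```

In the tool's units: 119 mm / 750 = 0.1587, 105 mm / 750 = 0.14.

Emit:
send_rows(rows="0 0 0 0 0.0053 0.0533 -0.45;0 0 0 0 0.0053 0.1067 -0.45;0 0 0 0 0.0053 0.14 -0.45;0 0 0 0 0.0053 0.1587 -0.45;0 0 0 0 0.0053 0.1587 -0.45")

```text
time: 2.98
eef_pos: [0.5761, -0.1134, 0.0343]
tcp_rot: [0.707, 0.707, -0.0, -0.0]
contact_force: [0.8, 0.8, 0.0]
opening: 0.278
finger_force: 0.0
```

Run:
```python
from h import *
p=ctrl.read_camera('side');s=ctrl.get_state();print(s['eef_pos'],s['contact_force'],s['opening'])
c=cv2.resize(p['color'][140:280,150:330],None,fx=4,fy=4,interpolation=2)[:,:,::-1];cv2.imwrite('pics/s1.png',c)
```

```text
[ 0.57684448 -0.11349705  0.03531137] [0.51776345 0.30921271 0.30088927] 0.2785594412822606
```

View pics/s1.png

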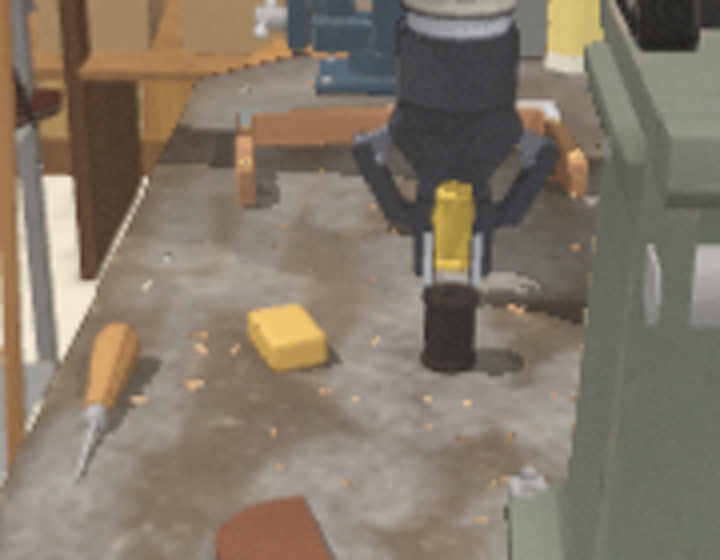

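The two fingers straddle the yellow spool at (455,225). Black short spool stands at (450,330) and wax at (288,338), both clear. Pushing gently.

In the tool's units: 94 mm / 750 = 0.1253, 82 mm / 750 = 0.1093.

Emit:
send_rows(rows="0 0 0 0.02 0 0.004 -0.45;0 0 0 0.036 0 0.0053 -0.45;0 0 0 0.048 0 0.0053 -0.45;0 0 0 0.0613 0.0013 0.0053 -0.45;0 0 0 0.0773 0.0027 0.0053 -0.45;0 0 0 0.0933 0.004 0.0053 -0.45;0 0 0 0.1093 0.004 0.0053 -0.45;0 0 0 0.1253 0.0053 0.0053 -0.45")

```text
time: 4.03
eef_pos: [0.5801, -0.018, 0.0303]
tcp_rot: [0.707, 0.708, -0.0, -0.0]
contact_force: [0.0, -0.1, 0.2]
opening: 0.278
finger_force: 0.4
```

In the tool's units: 90 mm / 750 = 0.12, 82 mm / 750 = 0.1093.

Emit:
send_rows(rows="0 0 0 0.016 0.0013 0 -0.45;0 0 0 0.032 0.0013 0 -0.45;0 0 0 0.048 0.0027 0 -0.45;0 0 0 0.064 0.0027 0 -0.45;0 0 0 0.08 0.004 0 -0.45;0 0 0 0.096 0.004 0 -0.45;0 0 0 0.1093 0.0053 0 -0.45;0 0 0 0.12 0.0053 0 -0.45")

```text
time: 5.03
eef_pos: [0.584, 0.072, 0.0303]
tcp_rot: [0.706, 0.708, -0.0, -0.0]
contact_force: [-0.5, -0.8, -0.0]
opening: 0.274
finger_force: 0.3
```

Run:
```python
from h import *
p=ctrl.read_camera('side');s=ctrl.get_state();print(s['time'],s['eef_pos'],s['contact_force'],s['opening'])
print(look(p,'spool_tall')); save(p,'s2.png')
```

```text
5.075 [0.58389274 0.07261483 0.0302452 ] [-0.22798518  0.84662669 -0.56275003] 0.27448167185249406
[(0.56, [0.585, 0.082, 0.036])]
```

Emit:
send_rows(rows="0 0 0 0.016 0.0013 0 -0.45;0 0 0 0.032 0.0013 0 -0.45;0 0 0 0.0467 0.0027 0 -0.45;0 0 0 0.056 0.0027 0 -0.45;0 0 0 0.0613 0.0027 0 -0.45;0 0 0 0.0613 0.0027 0 -0.45;0 0 0 0.0467 0.0027 0 -0.45;0 0 0 0.0067 0.0027 0 -0.45")

```text
time: 6.12
eef_pos: [0.586, 0.0758, 0.0304]
tcp_rot: [0.706, 0.708, 0.0, 0.0]
contact_force: [0.2, -0.6, -0.5]
opening: 0.275
finger_force: 0.0
```

In the tool's units: -332 mm / 750 = -0.4427, -300 mm / 750 = -0.4.

Emit:
send_rows(rows="0 0 0 -0.0067 0 -0.0667 -0.45;0 0 0 -0.0067 0 -0.1333 -0.45;0 0 0 -0.08 0 -0.1467 -0.45;0 0 0 -0.16 -0.0027 -0.1467 -0.45;0 0 0 -0.24 -0.0053 -0.1467 -0.45;0 0 0 -0.32 -0.0107 -0.1467 -0.45;0 0 0 -0.4 -0.0173 -0.1467 -0.45;0 0 0 -0.4427 -0.0173 -0.1467 -0.45")

```text
time: 7.12
eef_pos: [0.5723, -0.2599, 0.1405]
tcp_rot: [0.708, 0.706, -0.0, 0.0]
contact_force: [0.4, 0.9, 0.5]
opening: 0.273
finger_force: 0.0
```

Run:
```python
from h import *
p=ctrl.read_camera('top');s=ctrl.get_state();print(s['time'],s['eef_pos'],s['opening'])
print([look(p,t) for t in('spool_tall','spool_short','wax')]); 
cv2.imwrite('pics/t2.png',cv2.resize(p['color'][110:290,110:410],None,fx=2.6,fy=2.6,interpolation=2)[:,:,::-1])
```

```text
7.175 [ 0.57249571 -0.26291951  0.14074325] 0.27800436368253684
[[(0.54, [0.588, 0.139, 0.052])], [(0.49, [0.574, -0.196, 0.045])], [(0.68, [0.482, -0.178, 0.02]), (0.28, [0.588, 0.139, 0.054])]]
```

View pics/t2.png

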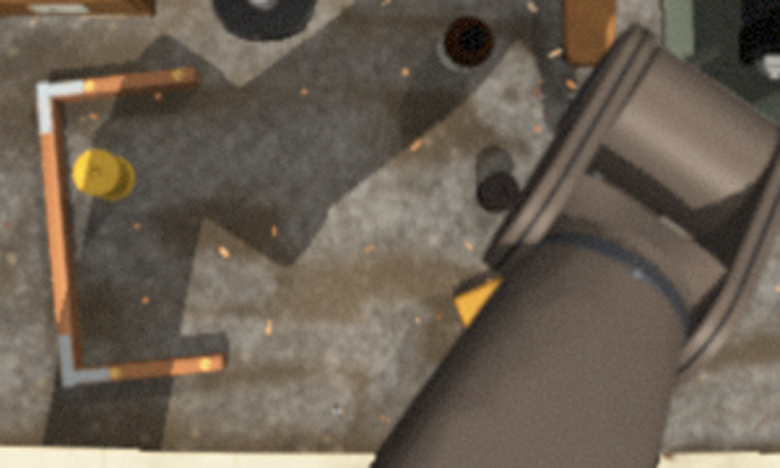

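Tall spool now stands inside the bay at (100,175) in the crop. Black spool (497,190) untouched. Descend behind it and push.

In the tool's units: 110 mm / 750 = 0.1467, 102 mm / 750 = 0.136.

Emit:
send_rows(rows="0 0 0 0 0.0013 0.0533 -0.45;0 0 0 0 0.0013 0.1067 -0.45;0 0 0 0 0.0013 0.136 -0.45;0 0 0 0 0.0013 0.1467 -0.45;0 0 0 0 0.0013 0.1467 -0.45;0 0 0 0.02 0.0013 0.1467 -0.45;0 0 0 0.036 0.0013 0.1467 -0.45;0 0 0 0.0493 0.0013 0.1467 -0.45")

```text
time: 8.32
eef_pos: [0.5748, -0.2179, 0.0312]
tcp_rot: [0.706, 0.708, 0.0, 0.001]
contact_force: [0.2, -0.9, 0.2]
opening: 0.275
finger_force: 0.4
```

In the tool's units: 90 mm / 750 = 0.12, 80 mm / 750 = 0.1067.

Emit:
send_rows(rows="0 0 0 0.0133 0 0 -0.45;0 0 0 0.0267 -0.0013 0 -0.45;0 0 0 0.0427 -0.0027 0 -0.45;0 0 0 0.0587 -0.004 0 -0.45;0 0 0 0.0747 -0.0053 0 -0.45;0 0 0 0.0907 -0.0067 0 -0.45;0 0 0 0.1067 -0.008 0 -0.45;0 0 0 0.12 -0.0093 0 -0.45")

```text
time: 9.32
eef_pos: [0.5673, -0.128, 0.0303]
tcp_rot: [0.706, 0.708, -0.0, 0.0]
contact_force: [0.8, -2.5, 2.3]
opening: 0.279
finger_force: 1.3
```

Run:
```python
from h import *
p=ctrl.read_camera('side');s=ctrl.get_state();print(s['time'],s['eef_pos'],s['contact_force'],s['opening'])
print(look(p,'spool_short'),look(ctrl.read_camera('top'),'spool_short'))
```

```text
9.375 [ 0.56688039 -0.12679275  0.03007013] [0.04663301 0.03763763 0.09284978] 0.27248095404867584
[(0.45, [0.57, -0.116, 0.027])] []
```

In the tool's units: 100 mm / 750 = 0.1333, 87 mm / 750 = 0.116.

Emit:
send_rows(rows="0 0 0 0.0133 -0.0013 0 -0.45;0 0 0 0.0293 -0.0027 0 -0.45;0 0 0 0.0467 -0.0053 0 -0.45;0 0 0 0.064 -0.0067 0 -0.45;0 0 0 0.0813 -0.0093 0 -0.45;0 0 0 0.0987 -0.0107 0 -0.45;0 0 0 0.116 -0.0133 0 -0.45;0 0 0 0.1333 -0.0147 0 -0.45")

```text
time: 10.52
eef_pos: [0.556, -0.0279, 0.0303]
tcp_rot: [0.707, 0.708, -0.0, -0.0]
contact_force: [0.1, 0.0, 1.2]
opening: 0.275
finger_force: 0.2
```

In the tool's units: 98 mm / 750 = 0.1307, 90 mm / 750 = 0.12.

Emit:
send_rows(rows="0 0 0 0.0173 -0.0013 0 -0.45;0 0 0 0.0347 -0.004 0 -0.45;0 0 0 0.052 -0.0053 0 -0.45;0 0 0 0.0693 -0.008 0 -0.45;0 0 0 0.0867 -0.0093 0 -0.45;0 0 0 0.104 -0.012 0 -0.45;0 0 0 0.12 -0.0133 0 -0.45;0 0 0 0.1307 -0.0147 0 -0.45")

```text
time: 11.52
eef_pos: [0.5449, 0.07, 0.0303]
tcp_rot: [0.706, 0.708, -0.0, -0.0]
contact_force: [-0.1, -0.9, -0.7]
opening: 0.274
finger_force: 0.2
```

In the tool's units: -150 mm / 750 = -0.2, -110 mm / 750 = -0.1467.

Emit:
send_rows(rows="0 0 0 0.0053 0 0 -0.45;0 0 0 0.0053 0 0 -0.45;0 0 0 -0.0133 0 0 -0.45;0 0 0 -0.0533 0 0 -0.45;0 0 0 -0.0667 0 -0.0667 -0.3;0 0 0 -0.08 0 -0.14 -0.3;0 0 0 -0.1467 -0.0267 -0.1467 -0.3;0 0 0 -0.2 -0.0667 -0.1467 -0.3")

```text
time: 12.52
eef_pos: [0.4959, -0.0837, 0.1424]
tcp_rot: [0.707, 0.708, 0.001, 0.002]
contact_force: [0.1, 0.2, 0.2]
opening: 0.35
finger_force: 0.0
```

Run:
```python
from h import *
p=ctrl.read_camera('top');s=ctrl.get_state();print(s['time'],s['eef_pos'],s['opening'])
print([look(p,t) for t in('spool_tall','spool_short','wax')]); 
p=ctrl.read_camera('side')
print([look(p,t) for t in('spool_tall','spool_short','wax')]);
```

```text
12.575 [ 0.49211564 -0.08640999  0.14076551] 0.34986747390437534
[[(0.81, [0.587, 0.14, 0.055])], [(0.63, [0.546, 0.092, 0.045])], [(0.86, [0.472, -0.189, 0.019])]]
[[(0.77, [0.588, 0.129, 0.03]), (0.39, [0.484, -0.397, 0.014])], [(0.64, [0.55, 0.085, 0.024])], []]
```

Both spools are inside. Now the wax: narrow gap (about 39 mm wide pusher), set behind its rear face.

In the tool's units: -165 mm / 750 = -0.22, -120 mm / 750 = -0.16.

Emit:
send_rows(rows="0 0 0 -0.08 0 0 -0.8;0 0 0 -0.16 -0.0067 0 -0.8;0 0 0 -0.22 -0.0107 0 -0.8;0 0 0 -0.22 -0.0107 0 -0.8;0 0 0 -0.22 -0.0107 0 -0.8")

```text
time: 13.55
eef_pos: [0.4878, -0.245, 0.1399]
tcp_rot: [0.706, 0.708, 0.0, -0.001]
contact_force: [0.3, 0.0, -0.1]
opening: 0.102
finger_force: 0.0
```

Run:
```python
from h import *
p=ctrl.read_camera('side');s=ctrl.get_state();print(s['time'],s['eef_pos'],s['opening'])
p=ctrl.read_camera('wrist');save(p,'w1.png');print([look(p,t) for t in('wax','awl','heel_lift')])
```

```text
13.6 [ 0.48772583 -0.24454571  0.13988867] 0.10072472103098895
[[(0.75, [0.478, -0.19, 0.021])], [(0.88, [0.38, -0.234, 0.017])], [(0.7, [0.491, -0.377, 0.004])]]
```

View pics/w1.png

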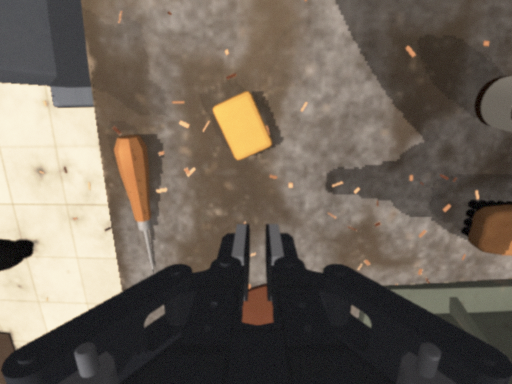

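The wax is at (242,125), its rear corners (240,158) and (270,143) in line with the two fingers at (240,240) and (272,240). The awl at (135,190) is clear.

In the tool's units: 112 mm / 750 = 0.1493, 104 mm / 750 = 0.1387.

Emit:
send_rows(rows="0 0 0 -0.016 0 0.0533 -0.8;0 0 0 -0.016 0 0.1067 -0.8;0 0 0 -0.016 0 0.1387 -0.8;0 0 0 -0.016 0 0.1493 -0.8;0 0 0 -0.016 0 0.1493 -0.8;0 0 0 0 0 0.1493 -0.8;0 0 0 0.0107 0 0.1493 -0.8;0 0 0 0.0213 0 0.1493 -0.8")

```text
time: 14.8
eef_pos: [0.4878, -0.2293, 0.029]
tcp_rot: [0.706, 0.708, 0.0, 0.001]
contact_force: [0.6, 0.2, -0.2]
opening: 0.101
finger_force: 0.0
```

In the tool's units: 70 mm / 750 = 0.0933, 61 mm / 750 = 0.0813.

Emit:
send_rows(rows="0 0 0 0.0107 0 0 -0.8;0 0 0 0.0213 0 0 -0.8;0 0 0 0.0333 0 0 -0.8;0 0 0 0.0453 0 0 -0.8;0 0 0 0.0573 0 0 -0.8;0 0 0 0.0693 0 0 -0.8;0 0 0 0.0813 0 0 -0.8;0 0 0 0.0933 0 0 -0.8")

```text
time: 15.8
eef_pos: [0.4874, -0.1593, 0.0283]
tcp_rot: [0.707, 0.708, 0.0, -0.0]
contact_force: [0.2, 0.0, 0.4]
opening: 0.097
finger_force: 0.1
```

Run:
```python
from h import *
s=ctrl.get_state();print(s['time'],s['eef_pos'],s['contact_force'])
p=ctrl.read_camera('wrist');save(p,'w2.png');print(look(p,'wax'))
```

```text
15.8 [ 0.48736818 -0.15928748  0.02832338] [0.15475586 0.01238122 0.36116871]
[(0.64, [0.474, -0.12, 0.021])]
```

View pics/w2.png

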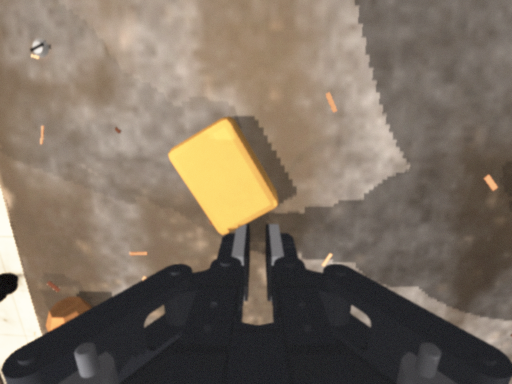

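The wax at (222,175) has turned to about 30° and only its rear corner (225,233) touches. I'll square the tool to its rear face and turn it while pushing.

Run:
```python
from h import *
p=ctrl.read_camera('wrist')
q=plane(p,[[169,155],[229,118],[277,203],[223,234]],.02)[:,:2]*1000
print(q.round(1).tolist(),q.mean(0)); f=(q[2]+q[3])/2;d=q[2]-q[3];L=(q[1]-q[2]+q[0]-q[3])
print(f,np.degrees(np.arctan2(d[1],d[0])),np.linalg.norm(d),np.degrees(np.arctan2(L[1],L[0]))-90,np.linalg.norm(L)/2)
```

```text
[[446.4, -109.2], [474.0, -92.9], [495.8, -132.1], [469.7, -148.3]] [ 471.48311624 -120.61994535]
[ 482.76456135 -140.22063682] 31.769303377752298 30.745323394318916 29.923165388708398 45.23087926514139
```

In the tool's units: -30 mm / 750 = -0.04, -25 mm / 750 = -0.0333, -31 degrees / 90 = -0.3444.

Emit:
send_rows(rows="0 0 0 -0.02 0 0 -0.8;0 0 0 -0.04 0.004 0 -0.8;0 0 -0.1111 -0.04 0.0107 0 -0.8;0 0 -0.2222 -0.04 0.0107 0 -0.8;0 0 -0.3333 -0.0333 0.0107 0 -0.8;0 0 -0.3444 -0.016 0.0107 0 -0.8;0 0 -0.3444 -0.0027 0.0093 0 -0.8;0 0 -0.3444 -0.0027 0.0093 0 -0.8")

```text
time: 16.95
eef_pos: [0.4941, -0.1611, 0.0281]
tcp_rot: [0.492, 0.871, -0.0, -0.0]
contact_force: [1.0, -0.5, 0.2]
opening: 0.097
finger_force: 0.0
```

Run:
```python
from h import *
from scipy.spatial.transform import Rotation as R
s=ctrl.get_state();e=s['eef_pos']*1000;M=R.from_quat(s['tcp_rot']).as_matrix();print(s['time'],e,M.round(3).tolist())
c=np.array([471.5,-120.6]);th=31.
def out(c,th):
    u=np.array([-np.sin(np.radians(th)),np.cos(np.radians(th))]);t=c-u*33.5
    d=M[:2,:2].T@(t-e[:2]);print(round(31-th,1),d.round(1),'c',c.round(1))
out(c,th)
for i in range(15):
    th-=2.8;a=np.radians(th/2);c=c+9*np.array([-np.sin(a),np.cos(a)]);out(c,th)
p=ctrl.read_camera('wrist');print(look(p,'wax'));
```

```text
16.95 [ 494.09009669 -161.0873259    28.12315391] [[-0.516, 0.856, -0.001], [0.856, 0.516, 0.0], [0.001, -0.0, -1.0]]
0.0 [12.8  1.5] c [ 471.5 -120.6]
2.8 [21.5  2.5] c [ 469.3 -111.9]
5.6 [30.1  3.7] c [ 467.3 -103.1]
8.4 [38.8  5.1] c [465.6 -94.3]
11.2 [47.5  6.8] c [464.  -85.4]
14.0 [56.2  8.6] c [462.7 -76.5]
16.8 [64.8 10.7] c [461.6 -67.6]
19.6 [73.5 13. ] c [460.7 -58.6]
22.4 [82.1 15.5] c [460.  -49.6]
25.2 [90.7 18.3] c [459.6 -40.6]
28.0 [99.2 21.3] c [459.3 -31.7]
30.8 [107.8  24.5] c [459.3 -22.7]
33.6 [116.2  27.9] c [459.5 -13.7]
36.4 [124.7  31.6] c [459.9  -4.7]
39.2 [133.   35.5] c [460.6   4.3]
42.0 [141.3  39.6] c [461.4  13.3]
[(0.94, [0.472, -0.118, 0.017])]
```

In the tool's units: 56 mm / 750 = 0.0747, 48 mm / 750 = 0.064, 14 degrees / 90 = 0.1556.

Emit:
send_rows(rows="0 0 0 0.0093 0.0013 0 -0.8;0 0 0 0.0173 0.0027 0 -0.8;0 0 0.0333 0.0293 0.004 0 -0.8;0 0 0.0667 0.04 0.0053 0 -0.8;0 0 0.0889 0.052 0.0067 0 -0.8;0 0 0.1222 0.064 0.0093 0 -0.8;0 0 0.1556 0.0747 0.012 0 -0.8;0 0 0.1556 0.0747 0.012 0 -0.8")

```text
time: 18.05
eef_pos: [0.4727, -0.1086, 0.0282]
tcp_rot: [0.594, 0.805, -0.0, -0.0]
contact_force: [-0.2, 1.0, 0.7]
opening: 0.099
finger_force: 0.0
```

Run:
```python
from h import *
s=ctrl.get_state();print(s['time'],s['eef_pos'],s['contact_force'])
p=ctrl.read_camera('wrist');save(p,'w3.png');print(look(p,'wax'))
```

```text
18.05 [ 0.47273942 -0.10864351  0.02821584] [-0.17251886  1.01265825  0.73187066]
[(0.8, [0.463, -0.071, 0.022])]
```

View pics/w3.png

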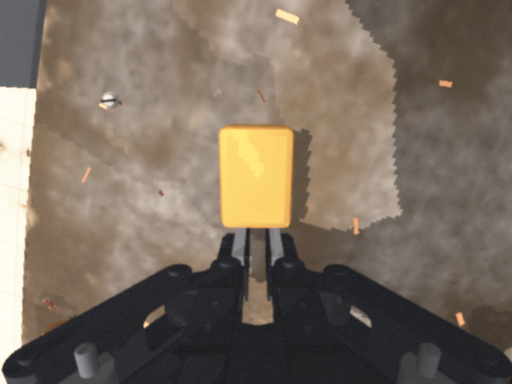

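Wax sits square on both fingers at (256,178). Continue the curved push.

Run:
```python
import numpy as np
def uv(th): a=np.radians(th); return np.array([-np.sin(a),np.cos(a)]),np.array([np.cos(a),np.sin(a)])
e=np.array([472.7,-108.6]);c=e+33.5*uv(17)[0];th=17.
b=0;E=e;
for i in range(1,20):
    th=max(th-2.8,-10);c=c+9*uv(th/2 if th>-10 else -7)[0];t=c-33.5*uv(th)[0]
    ub,vb=uv(17-b)
    print(i,round(17-th-b,1),round((t-E)@ub,1),round((t-E)@vb,1),'c',c.round(1))
    if i in(8,16): b=17-th;E=t
```

```text
1 2.8 8.9 -0.1 c [461.8 -67.6]
2 5.6 17.9 0.0 c [460.9 -58.7]
3 8.4 26.8 0.4 c [460.2 -49.7]
4 11.2 35.8 1.0 c [459.8 -40.7]
5 14.0 44.9 1.8 c [459.5 -31.7]
6 16.8 53.9 2.8 c [459.5 -22.7]
7 19.6 63.0 4.1 c [459.7 -13.7]
8 22.4 72.0 5.6 c [460.1  -4.7]
9 2.8 9.0 -1.8 c [460.8   4.2]
10 4.6 18.1 -2.6 c [461.9  13.2]
11 4.6 27.1 -2.4 c [463.   22.1]
12 4.6 36.1 -2.1 c [464.1  31. ]
13 4.6 45.1 -1.9 c [465.2  40. ]
14 4.6 54.1 -1.6 c [466.3  48.9]
15 4.6 63.1 -1.4 c [467.4  57.8]
16 4.6 72.1 -1.1 c [468.5  66.8]
17 0 9.0 -0.5 c [469.6  75.7]
18 0 18.0 -0.9 c [470.7  84.6]
19 0 27.0 -1.4 c [471.8  93.6]
```

In the tool's units: 72 mm / 750 = 0.096, 63 mm / 750 = 0.084, 22 degrees / 90 = 0.2444.

Emit:
send_rows(rows="0 0 0.0333 0.012 0 0 -0.8;0 0 0.0667 0.024 0 0 -0.8;0 0 0.0889 0.036 0 0 -0.8;0 0 0.1222 0.048 0.0013 0 -0.8;0 0 0.1556 0.06 0.0027 0 -0.8;0 0 0.1889 0.072 0.004 0 -0.8;0 0 0.2222 0.084 0.0053 0 -0.8;0 0 0.2444 0.096 0.008 0 -0.8")

```text
time: 19.15
eef_pos: [0.4579, -0.0388, 0.0284]
tcp_rot: [0.737, 0.676, 0.0, 0.0]
contact_force: [-0.8, 0.2, 0.0]
opening: 0.098
finger_force: 0.1
```

In the tool's units: 45 mm / 750 = 0.06, 36 mm / 750 = 0.048, 5 degrees / 90 = 0.0556.

Emit:
send_rows(rows="0 0 0.0333 0.012 -0.0027 0 -0.8;0 0 0.0556 0.024 -0.0027 0 -0.8;0 0 0.0556 0.036 -0.0027 0 -0.8;0 0 0.0556 0.048 -0.0027 0 -0.8;0 0 0.0556 0.06 -0.0027 0 -0.8;0 0 0.0556 0.06 -0.0027 0 -0.8")

```text
time: 19.9
eef_pos: [0.4596, 0.0069, 0.0283]
tcp_rot: [0.765, 0.644, -0.0, -0.0]
contact_force: [0.5, 0.2, -0.4]
opening: 0.103
finger_force: 0.0
```

Run:
```python
from h import *
s=ctrl.get_state();print(s['time'],s['eef_pos'],s['tcp_rot'],s['contact_force'])
p=ctrl.read_camera('wrist');save(p,'w4.png');print(look(p,'wax'))
```

```text
19.9 [0.45957733 0.00688543 0.02828179] [ 7.65125846e-01  6.43880761e-01 -1.45894992e-05 -7.12983250e-05] [ 0.51383111  0.24851627 -0.40428284]
[(0.81, [0.468, 0.047, 0.02])]
```

View pics/w4.png

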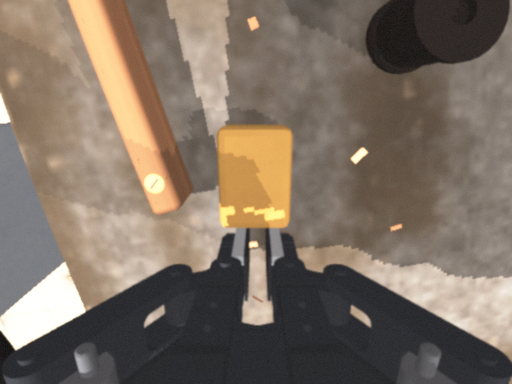

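Wax still square at (256,178), inside of the left wall's end (170,205), short spool at (400,40) clear. Finish the push, then back off and rise.

In the tool's units: 58 mm / 750 = 0.0773, 56 mm / 750 = 0.0747.

Emit:
send_rows(rows="0 0 0 0.0133 0 0 -0.8;0 0 0 0.0267 0 0 -0.8;0 0 0 0.04 0 0 -0.8;0 0 0 0.0533 0 0 -0.8;0 0 0 0.0667 0 0 -0.8;0 0 0 0.0747 0 0 -0.8;0 0 0 0.0773 0 0 -0.8;0 0 0 0.0773 0 0 -0.8")

```text
time: 21.0
eef_pos: [0.4695, 0.0635, 0.0283]
tcp_rot: [0.765, 0.643, -0.0, -0.0]
contact_force: [-0.6, 0.4, 0.1]
opening: 0.104
finger_force: 0.0
```

In the tool's units: -240 mm / 750 = -0.32, -180 mm / 750 = -0.24.

Emit:
send_rows(rows="0 0 0 -0.0133 0 0 -0.8;0 0 0 -0.06 0 0 -0.8;0 0 0 -0.0733 0 -0.0667 -0.8;0 0 0 -0.08 0 -0.1467 -0.8;0 0 0 -0.16 0 -0.2 -0.8;0 0 0 -0.24 0 -0.2 -0.8;0 0 0 -0.32 0 -0.2 -0.8;0 0 0 -0.32 0 -0.2 -0.8")

```text
time: 22.0
eef_pos: [0.4273, -0.1772, 0.1789]
tcp_rot: [0.768, 0.641, -0.0, 0.001]
contact_force: [-0.3, 1.2, -0.2]
opening: 0.1
finger_force: 0.0
```

Run:
```python
from h import *
s=ctrl.get_state();print(s['time'],s['eef_pos'])
B=np.array([.543,.116]);a=.108;R=np.array([[np.cos(a),np.sin(a)],[-np.sin(a),np.cos(a)]])
for n in('top','side'):
    p=ctrl.read_camera(n)
    for t in('spool_tall','spool_short','wax','awl','heel_lift','bottle'):
        for l in look(p,t,1): print(n,t,l,(R@(np.array(l[1][:2])-B)).round(3))
    if n=='top': cv2.imwrite('pics/t3.png',cv2.resize(p['color'][110:290,110:410],None,fx=2.6,fy=2.6,interpolation=2)[:,:,::-1])
```

```text
22.0 [ 0.42727572 -0.17715908  0.17891664]
top spool_tall (0.84, [0.586, 0.139, 0.051]) [0.045 0.018]
top spool_short (0.76, [0.547, 0.093, 0.043]) [ 0.001 -0.023]
top wax (0.64, [0.477, 0.1, 0.023]) [-0.067 -0.009]
top heel_lift (0.94, [0.485, -0.392, 0.008]) [-0.112 -0.499]
top bottle (0.62, [0.695, -0.167, 0.059]) [ 0.121 -0.298]
side spool_tall (0.72, [0.588, 0.127, 0.03]) [0.046 0.006]
side spool_short (0.56, [0.549, 0.088, 0.024]) [ 0.003 -0.028]
side wax (0.59, [0.478, 0.083, 0.013]) [-0.068 -0.026]
side awl (0.73, [0.382, -0.255, 0.021]) [-0.2   -0.351]
side heel_lift (0.58, [0.484, -0.397, 0.015]) [-0.114 -0.504]
side bottle (0.19, [0.59, 0.127, 0.033]) [0.048 0.006]
```

View pics/t3.png

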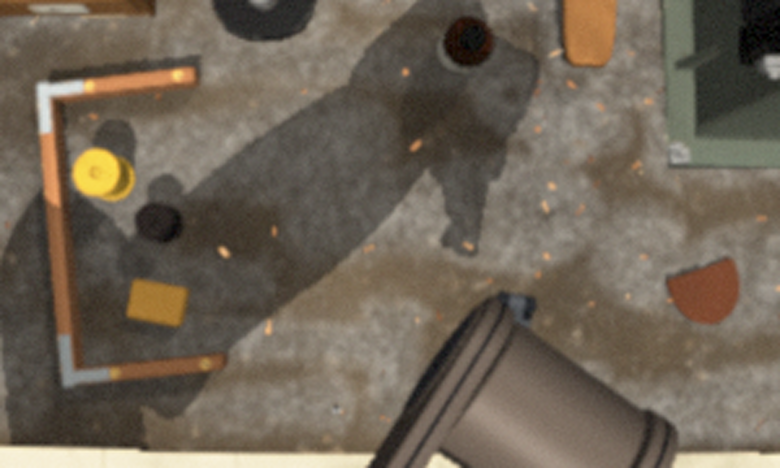

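The picture shows all three wholly inside the bay: tall (100,172), short (158,222), wax (157,302). The mouth line runs from (197,75) to (225,360). The bystanders are where they were.

```bash
python3 -c "
from plant import ctrl
print(ctrl.sign_off())"
```

```text
the job is handed in; nothing more can be done
None
```

Both spools and the wax were pushed wholly inside the bay with the spools still upright and the bystanders where they were, by the last camera check; the job was handed in at about 22 s, and sign-off returned no verdict.

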